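Stack two pendant boards on spacer sticks

ROBOT

A 6-joint arm with a two-finger parallel gripper is mounted at the origin on the work surface. World frame = base frame: x ahead of the robot, y to its left, z up, the work surface at z = 0. Lengths are in m, angles in rad, forces in N, time in s.
With the tool pointing down it reaches from about 0.325 to 0.9 m from the base axis. Payload 6.1 kg.
Tool frame: the origin (TCP) lies at the very end of the fingers, on their centre line; the grasp point (between the pads) lies 19 mm behind it (env.grip_depth is the distance from the TCP to the grasp point, in m); z points along the fingers, y is the line along which they close (so a half turn about z gives the same grasp; the last joint's range is limited). The gripper opens to 85 mm and grips with 20 to 120 N. Pads are 22 mm wide; open, the fingers measure 114 mm over their backs; the gripper's body (76 mm by 85 mm) begins 54 mm behind the grasp point. The pads swing forward as they close: fully open they stand 13 mm farther back than shut.
Start: joints at [1.092, 0.22, 1.526, -0, 1.395, -0.126], TCP at [0.216, 0.586, 0.231] pointing down, gripper open.
Joint ranges: [-2.98, 2.98], [-0.91, 2.08], [0.09, 2.57], [-1.24, 4.39], [0.2, 2.65], [-2.68, 2.68]. Speed limits (rad/s): [2.57, 2.57, 3.01, 3.14, 3.14, 3.14].

INTERFACE

Orientations are given as a 3x3 rotation matrix whose columns are the frame's x, y, z axes.
In Python, from rig import env, imaging gives the robot as it stands.
- The arm moves only by the tool servo_tool, never from a script. Its argument "increments" is one flat list of numbers, 7 for each row, row after row: the gripper's target within -1 to 1 (fully open at 1, half-way at 0, shut at -1), then the shift along the tool's x, y, z in m, then the turn, a rotation vector about the tool's x, y, z in rad. A call has 1 to 5 rows; each row shifts and turns the commanded pose from where the row before left it, along the tool's axes as they then stand; what a row does not reach is not made up. A row lasts 1/8 s, in which the tool goes at most 62.5 mm and 10.7 degrees, less where a joint would pass 70% of its speed; a pose out of reach is approached as far as the arm can. A call with a gripper value outside its range is refused whole. The fingers move at their own pace and stop on an object; "force" is the grip in N (left out, the last holds). Time passes only in rows, so rows that do not move let the fingers close. It gives the time, the measured TCP pose, the force, the opening and the grip force at its end, in the units of the state.
- env.read_state(): the state, without advancing time (a new reading comes with each control period).
- imaging.get_image(name): name is "side" or "top" or "wrist"; returns (picture, depth): 384x512x3 uint8, red, green, blue; 384x512 float32, m along the optical axis (not along the pixel's ray), 0 where there is no reading.
- imaging.calibration(name): a dict with "fx", "fy", "cx", "cy" (pixels), "R" (3x3) and "t" (3): a world point X has camera coordinates R X + t; the wrist camera has in their place "tool_from_camera" (4x4, takes a point from camera to tool coordinates, whose origin is the TCP and whose axes are the flange's). Camera axes: x right, y down, z forward; pixel columns grow to the right and rows downward; lengths in m; the calibration is good to about 2 mm. A picture is of the moment at which its call begins: read the wrist's pose just before it. calibration takes no time and is no camera call.
- env.finish_job(): hands the job in; it is judged then, once.
The state is a dict: "t": time; "q": joint angles; "joint_vel": joint speeds; "tau": joint torques, N m; "ee_pos": TCP position; "tool_rot": TCP orientation; "ft_force": force on the tool from outside, world axes, zero at the start; "wrist_torque": the same for the moment, N m; "gripper_width": opening from 0.0 (shut) to 1.0 (fully open); "gripper_force": force on a finger pad.
Only numpy, scipy, OpenCV 4.12 (cv2) and the standard library are available. Lean on these libraries where they do the work, as an engineer would, in place of code of your own. Each camera call takes 0.05 s, during which the arm holds its last target. There are 200 camera calls.

TASK

On the jewellery bench, lay the loose thick spacer stick across the bare end of the lower pendant board, between the two pencil lines there, parallel to the equal stick already lying across the other end. Then lay the upper pendant board on the two sticks, level, squarely above the lower board and in line with it, pendants up. Set both down without dropping them.

Things in the scene. Friction and masses are not known exactly. Their poses are not given: they have to be found in the camera images.
- spacer_center (a point): Centre of the loose thick spacer stick: plain wood, square section 22 x 22 mm, 90 mm long (this frame's y), lying on the table. A stick of the same length but only 10 x 10 mm in section also lies there: it is too thin and not wanted.
- placed_center (a point): Centre of the spacer stick that already lies, loose, across the other end of the lower board: the same 22 x 22 x 90 mm wood, long axis along this frame's y.
- bare_end (a point): Top face of the lower board, 18 mm above the table, midway between its 2 pencil lines (25 mm apart) at the bare end: the stick's underside centre goes here, its length along y. Fixed wood board, 260 x 50 x 18 mm, turned any way. x runs along it to the other stick, z up. Its middle is 100 mm along +x, the other stick's place 200 mm. Two blue pendants, 10 mm high, sit within 31 mm of the middle.
- upper_center (a point): Centre of the loose upper board, flat on the table at the start: wood, 260 mm long (x), 50 wide (y), 18 thick (z up), 0.17 kg. Two pendants, 28 mm across, 10 mm high, are fixed on top 75 mm either side of its middle; grip it across the width at the middle. On the sticks its centre is 31 mm above bare_end, over the lower board's middle.
Things that resemble listed ones, but are neither listed nor needed, are in the scene too. Leave any blue, green or yellow look-alike of the part that bears spacer_center alone.

How it is judged:
By the outcome, as a careful person would: the job done as asked, in the order asked, and still so for the second after the job is handed in, with the robot touching nothing.
It also fails if it takes over 51 s, if anything falls off the work surface, if the arm or the gripper's body presses on something with over 40 N, if the wrist force passes 120 N, or if a joint passes its speed limit or range.

## Working session

There is one attempt and no reset: what is moved stays moved. The work goes in short steps, Python scripts to look and compute and a tool call to move; the robot and the scene stay as the last step left them, time stands still between calls to the robot, and variables do not carry over. Pictures are saved under pics/ and viewed, at most 13 in all, crops included, and the job is handed in when it is done.

Besides the shell and the picture viewer there is one more tool, called after "Emit:" as name(argument=value, ...) on one line, values as JSON. servo_tool: Moves the arm, as the interface text tells. Its arguments: {"type":"object","properties":{"increments":{"type":"array","items":{"type":"number"}},"force":{"type":"number"}},"required":["increments"]}

```bash
ls && mkdir -p pics
cat > h.py <<'E'
import numpy as np, cv2
from rig import env, imaging
def snap(name, fn=None):
    s=env.read_state(); im,d=imaging.get_image(name); c=imaging.calibration(name)
    np.savez(f'{name}.npz',im=im,d=d,p=s['ee_pos'],R=s['tool_rot'])
    if fn: cv2.imwrite('pics/'+fn,im[:,:,::-1])
    return im,d
def world(name,uv,z=None):
    f=np.load(f'{name}.npz'); c=imaging.calibration(name); d=f['d']; out=[]
    if name=='wrist':
        T=np.array(c['tool_from_camera']); Rw=f['R']@T[:3,:3]; o=f['R']@T[:3,3]+f['p']
    else:
        R=np.array(c['R']); Rw=R.T; o=-R.T@np.array(c['t'])
    for u,v in uv:
        r=Rw@np.array([(u-c['cx'])/c['fx'],(v-c['cy'])/c['fy'],1])
        k=float(d[int(round(v)),int(round(u))]) if z is None else (z-o[2])/r[2]
        out.append(o+k*r)
    return np.array(out)
E
python3 - <<'E'
from h import *
a,_=snap('top','top0.png'); b,_=snap('side','side0.png')
print(env.read_state()['t'], env.read_state()['tool_rot'], env.grip_depth)
for n in('top','side'):
    c=imaging.calibration(n); print(n,c['fx'],-np.array(c['R']).T@c['t'])
print(imaging.calibration('wrist'))
E
```

```text
pics
0.1 [[-9.38418935e-01  3.45498495e-01 -8.31882664e-04]
 [ 3.45499420e-01  9.38417608e-01 -1.59509471e-03]
 [ 2.29550517e-04 -1.78428206e-03 -9.99998382e-01]] 0.0187
top 357.0230734118192 [ 0.37971567 -0.08001754  0.99959211]
side 498.95783136355044 [ 0.25877784 -0.92430846  1.1621462 ]
{'fx': 303.9328130949713, 'fy': 303.9328130949713, 'cx': 257.80314670839056, 'cy': 193.45667640487824, 'tool_from_camera': array([[ 3.99460027e-04, -9.55642188e-01, -2.94529879e-01,
         7.53035088e-02],
       [ 9.99999851e-01,  2.72321272e-04,  4.72679621e-04,
        -4.33227941e-04],
       [-3.71505836e-04, -2.94530024e-01,  9.55642154e-01,
        -1.41448676e-01],
       [ 0.00000000e+00,  0.00000000e+00,  0.00000000e+00,
         1.00000000e+00]])}
```

View pics/top0.png

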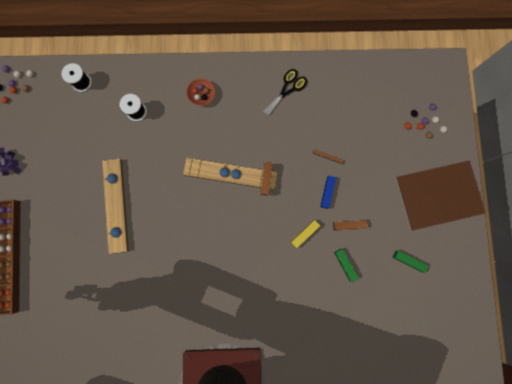

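View pics/side0.png

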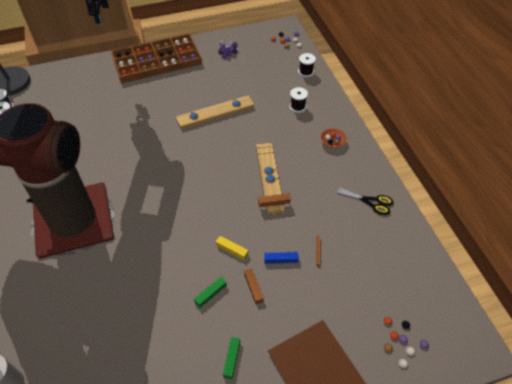

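The top view shows the upper board at (115,206), the lower board at (230,173) with its bare end at the left, the placed stick at (266,178), the thick loose stick at (351,225) and the thin stick at (328,156). The side view agrees, with the thick stick at (255,286).

```bash
cat > seg.py <<'E'
from h import *
def cloud(name):
    f=np.load(f'{name}.npz'); d=f['d']; v,u=np.mgrid[0:384,0:512]
    c=imaging.calibration(name); R=np.array(c['R']); t=np.array(c['t'])
    P=np.stack([(u-c['cx'])/c['fx']*d,(v-c['cy'])/c['fy']*d,d],-1)
    return (P-t)@R, f['im']
def rect(P,m):
    r=cv2.minAreaRect((P[m][:,:2]*1000).astype(np.float32)); (x,y),(w,h),a=r
    if w<h: w,h,a=h,w,a+90
    return np.round([x,y,w,h,a%180],1), int(m.sum()), np.round(np.percentile(P[m][:,2],[5,50,95]),4)
E
python3 - <<'E'
from seg import *
for n in('top','side'):
    P,im=cloud(n); print(n,'table',np.median(P[(abs(P[...,2])<.02)][:,2]))
    for nm,uv,r,lo,hi in [('thick',(351,225),.06,.012,.03),('upper',(115,206),.15,.011,.04),('placed',(266,178),.06,.03,.06),('lower',(225,173),.15,.011,.026),('thin',(328,156),.06,.006,.03)]:
        c=world('top',[uv],.02)[0]
        m=(np.hypot(P[...,0]-c[0],P[...,1]-c[1])<r)&(P[...,2]>lo)&(P[...,2]<hi)
        if m.sum()>5: print(nm,c.round(3),*rect(P,m))
im=np.load('top.npz')['im'];s=np.load('side.npz')['im']
A=cv2.resize(im[140:270,80:380],(800,347),interpolation=cv2.INTER_CUBIC)
B=cv2.resize(s[80:310,170:330],None,fx=1.1,fy=1.1)
cv2.imwrite('pics/crop1.png',A[:,:,::-1])
E
```

```text
top table -0.0005670950382588927
thick [ 0.42  -0.362  0.02 ] [ 419.9 -360.7   90.3   21.7   90.6] 268 [0.0181 0.0213 0.0246]
upper [0.489 0.284 0.02 ] [492.1 287.4 259.5  51.7   5.4] 1749 [0.0136 0.017  0.0235]
placed [ 0.557 -0.132  0.02 ] [ 553.  -133.    89.6   21.9  171.2] 264 [0.0363 0.0394 0.042 ]
lower [ 0.574 -0.018  0.02 ] [576.6 -33.6 263.1  79.   74. ] 1468 [0.0141 0.0172 0.0226]
thin [ 0.615 -0.309  0.02 ] [ 593.3 -302.4   89.3   60.6   67.8] 117 [0.0066 0.0093 0.0127]
side table 0.0011094277031420546
thick [ 0.42  -0.362  0.02 ] [ 421.6 -361.8   92.1   22.5   91.8] 312 [0.0172 0.0227 0.0261]
upper [0.489 0.284 0.02 ] [492.8 286.8 259.7  60.2   5.9] 923 [0.0133 0.0186 0.0258]
placed [ 0.557 -0.132  0.02 ] [ 554.8 -133.1   90.3   27.7  171.5] 265 [0.0323 0.0399 0.0448]
lower [ 0.574 -0.018  0.02 ] [564.7 -32.1 265.2  88.   84.1] 975 [0.0143 0.019  0.0239]
thin [ 0.615 -0.309  0.02 ] [ 602.4 -311.2  102.8   91.8  109.7] 151 [0.0065 0.0103 0.0169]
```

View pics/crop1.png

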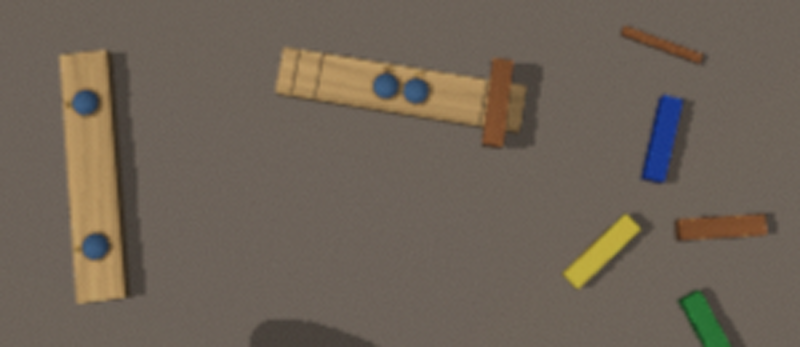

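```bash
cat > plan.py <<'E'
from h import *
from scipy.spatial.transform import Rotation as Ro
def Rd(psi):
    a=np.radians(psi); y=np.array([np.cos(a),np.sin(a),0]); z=np.array([0,0,-1.])
    return np.stack([np.cross(y,z),y,z],1)
def plan(way,start=None):
    """way: list of (xyz, psi deg, n rows, grip)"""
    s=env.read_state(); p,R=(np.array(s['ee_pos']),np.array(s['tool_rot'])) if start is None else (np.array(start[0]),Rd(start[1]))
    print('t',s['t'],'p',np.round(s['ee_pos'],4),'psi',np.degrees(np.arctan2(s['tool_rot'][1][1],s['tool_rot'][0][1])).round(2))
    out=[]
    for x,psi,n,g in way:
        dp=(np.array(x)-p)/n; rv=Ro.from_matrix(R.T@Rd(psi)).as_rotvec()/n
        for i in range(n):
            row=np.round([g,*(R.T@dp),*rv],4); out.append(row)
            p=p+R@row[1:4]; R=R@Ro.from_rotvec(row[4:]).as_matrix()
        # residual carried to the next leg
    for i in range(0,len(out),5):
        print('['+', '.join(f'{v:g}' for r in out[i:i+5] for v in r+0)+']')
E
python3 - <<'E'
from plan import *
plan([((0.56,-0.02,0.25),1.2,15,1)])
E
```

```text
t 0.1 p [0.2157 0.586  0.2303] psi 69.79
[1, -0.0355, -0.03, -0.0013, -0.0001, 0.0001, 0.0798, 1, -0.0378, -0.0271, -0.0013, -0.0001, 0.0001, 0.0798, 1, -0.0398, -0.024, -0.0013, -0.0001, 0.0001, 0.0798, 1, -0.0416, -0.0207, -0.0013, -0.0001, 0.0001, 0.0798, 1, -0.0431, -0.0173, -0.0013, -0.0001, 0.0001, 0.0798]
[1, -0.0444, -0.0138, -0.0013, -0.0001, 0.0001, 0.0798, 1, -0.0453, -0.0103, -0.0013, -0.0001, 0.0001, 0.0798, 1, -0.046, -0.0066, -0.0013, -0.0001, 0.0001, 0.0798, 1, -0.0464, -0.0029, -0.0013, -0.0001, 0.0001, 0.0798, 1, -0.0465, 0.0008, -0.0013, -0.0001, 0.0001, 0.0798]
[1, -0.0462, 0.0045, -0.0013, -0.0001, 0.0001, 0.0798, 1, -0.0457, 0.0082, -0.0013, -0.0001, 0.0001, 0.0798, 1, -0.0449, 0.0118, -0.0013, -0.0001, 0.0001, 0.0798, 1, -0.0439, 0.0153, -0.0013, -0.0001, 0.0001, 0.0798, 1, -0.0425, 0.0188, -0.0013, -0.0001, 0.0001, 0.0798]
```

Emit:
servo_tool(increments=[1, -0.036, -0.03, -0.001, 0, 0, 0.08, 1, -0.038, -0.027, -0.001, 0, 0, 0.08, 1, -0.04, -0.024, -0.001, 0, 0, 0.08, 1, -0.042, -0.021, -0.001, 0, 0, 0.08, 1, -0.043, -0.017, -0.001, 0, 0, 0.08])

```text
t: 0.72
ee_pos: [0.3321, 0.3824, 0.2359]
tool_rot: [[-0.728, 0.685, -0.0], [0.685, 0.728, -0.0], [-0.0, -0.001, -1.0]]
ft_force: [0.1, 0.4, -0.2]
gripper_width: 1.0
gripper_force: 0.0
```

Emit:
servo_tool(increments=[1, -0.044, -0.014, -0.001, 0, 0, 0.08, 1, -0.045, -0.01, -0.001, 0, 0, 0.08, 1, -0.046, -0.007, -0.001, 0, 0, 0.08, 1, -0.046, -0.003, -0.001, 0, 0, 0.08, 1, -0.046, 0.001, -0.001, 0, 0, 0.08])

```text
t: 1.35
ee_pos: [0.4455, 0.1814, 0.2411]
tool_rot: [[-0.404, 0.915, -0.0], [0.915, 0.404, -0.0], [0.0, -0.0, -1.0]]
ft_force: [0.3, 0.1, -0.7]
gripper_width: 1.005
gripper_force: 0.0
```

Emit:
servo_tool(increments=[1, -0.046, 0.005, -0.001, 0, 0, 0.08, 1, -0.046, 0.008, -0.001, 0, 0, 0.08, 1, -0.045, 0.012, -0.001, 0, 0, 0.08, 1, -0.044, 0.015, -0.001, 0, 0, 0.08, 1, -0.042, 0.019, -0.001, 0, 0, 0.08])

```text
t: 1.98
ee_pos: [0.5602, -0.0204, 0.2459]
tool_rot: [[-0.015, 1.0, -0.001], [1.0, 0.015, 0.0], [0.0, -0.001, -1.0]]
ft_force: [0.9, 0.8, 0.1]
gripper_width: 0.996
gripper_force: 0.0
```

Emit:
servo_tool(increments=[1, 0, 0, 0, 0, 0, 0, 1, 0, 0, 0, 0, 0, 0])

```text
t: 2.22
ee_pos: [0.5594, -0.0186, 0.2457]
tool_rot: [[-0.018, 1.0, -0.001], [1.0, 0.018, 0.001], [0.001, -0.001, -1.0]]
ft_force: [-0.3, -0.2, -0.5]
gripper_width: 0.999
gripper_force: 0.0
```

Run:
```python
from plan import *
im,d=snap('wrist'); cv2.imwrite('pics/w1.png',cv2.resize(im,(800,600),interpolation=cv2.INTER_CUBIC)[:,:,::-1])
s=env.read_state(); print(s['joint_vel'])
plan([((0.42,-0.361,0.12),1.2,8,1)])
```

```text
[ 0.01482609 -0.00961637  0.00260543 -0.00127446 -0.00192067 -0.00015777]
t 2.275 p [ 0.5593 -0.0181  0.2458] psi 1.09
[1, -0.0425, -0.0182, 0.0157, -0.0001, -0.0001, -0.0002, 1, -0.0425, -0.0182, 0.0157, -0.0001, -0.0001, -0.0002, 1, -0.0425, -0.0182, 0.0157, -0.0001, -0.0001, -0.0002, 1, -0.0425, -0.0182, 0.0157, -0.0001, -0.0001, -0.0002, 1, -0.0425, -0.0182, 0.0157, -0.0001, -0.0001, -0.0002]
[1, -0.0425, -0.0183, 0.0157, -0.0001, -0.0001, -0.0002, 1, -0.0425, -0.0183, 0.0157, -0.0001, -0.0001, -0.0002, 1, -0.0425, -0.0183, 0.0157, -0.0001, -0.0001, -0.0002]
```

View pics/w1.png

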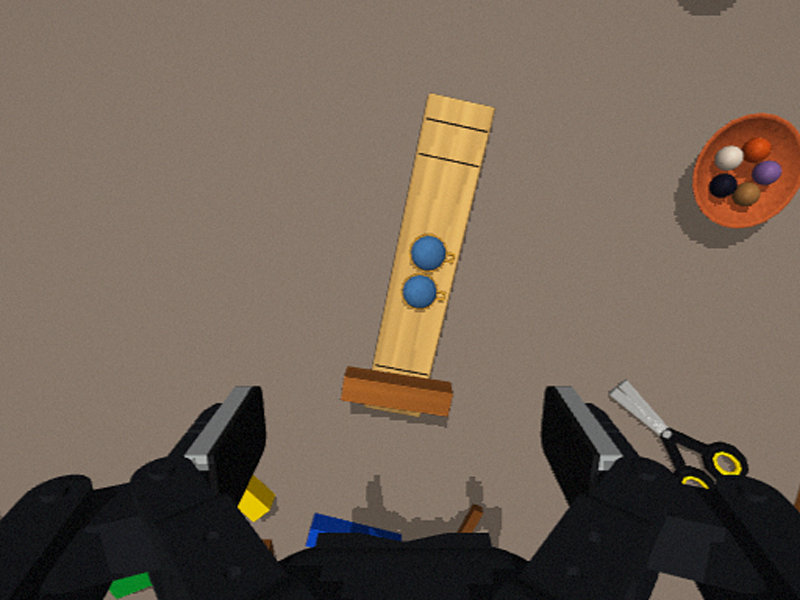

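The wrist view shows the board's bare-end lines at (427,119)-(489,132) and (418,153)-(480,166). Its end corners are at (429,93) and (494,106), and its long edges run down to (373,368) and (432,377). The placed stick lies at about (397,390).

Run:
```python
from plan import *
from seg import rect
c=lambda L:[((u+.5)*.64-.5,(v+.5)*.64-.5) for u,v in L]
W=world('wrist',c([(427,119),(489,132),(418,153),(480,166),(429,93),(494,106),(373,368),(432,377),(377,365),(429,375)]),.018)
print((W*1000).round(1)); print('bare',W[:4].mean(0))
ang=lambda a,b:np.degrees(np.arctan2(*(b-a)[1::-1])).round(2)
print('edges',ang(W[4],W[6]),ang(W[5],W[7]),'lines',ang(W[0],W[1]),ang(W[2],W[3]),ang(W[8],W[9]))
# depth clouds from the wrist
uv=[(u,v) for v in range(40,300) for u in range(180,345)]
P=world('wrist',uv); im=np.load('wrist.npz')['im']
near=np.hypot(P[:,0]-.56,P[:,1]+.034)<.2
for lo,hi in((.033,.05),(.012,.024)):
    m=near&(P[:,2]>lo)&(P[:,2]<hi)&(P[:,1]>-.2); 
    if lo<.02: m&=P[:,1]>-.11
    print(rect(P,m))
```

```text
[[ 574.3   82.6   18. ]
 [ 620.    74.6   18. ]
 [ 568.5   58.9   18. ]
 [ 615.    50.5   18. ]
 [ 575.2  100.    18. ]
 [ 622.4   92.3   18. ]
 [ 535.1 -115.9   18. ]
 [ 585.5 -123.3   18. ]
 [ 538.5 -113.    18. ]
 [ 582.9 -121.5   18. ]]
bare [0.59446423 0.06666091 0.018     ]
edges -100.52 -99.71 lines -10.0 -10.23 -10.78
(array([ 555.2, -131.3,   89.9,   22.8,  171.4]), 1200, array([0.0356, 0.0387, 0.04  ]))
(array([579.3,  -8.5, 213.5,  50.1,  79.3]), 6558, array([0.0155, 0.0169, 0.0202]))
```

Emit:
servo_tool(increments=[1, -0.042, -0.018, 0.015, 0, 0, 0, 1, -0.043, -0.018, 0.015, 0, 0, 0, 1, -0.042, -0.018, 0.015, 0, 0, 0, 1, -0.043, -0.018, 0.015, 0, 0, 0, 1, -0.042, -0.018, 0.015, 0, 0, 0])

```text
t: 2.9
ee_pos: [0.4733, -0.2323, 0.1711]
tool_rot: [[-0.021, 1.0, 0.001], [1.0, 0.021, -0.0], [-0.0, 0.001, -1.0]]
ft_force: [0.1, 0.5, -0.4]
gripper_width: 1.0
gripper_force: 0.0
```

Emit:
servo_tool(increments=[1, -0.043, -0.018, 0.015, 0, 0, 0, 1, -0.042, -0.018, 0.015, 0, 0, 0, 1, -0.043, -0.018, 0.015, 0, 0, 0, 1, 0, 0, 0, 0, 0, 0, 1, 0, 0, 0, 0, 0, 0])

```text
t: 3.52
ee_pos: [0.4225, -0.3602, 0.1264]
tool_rot: [[-0.019, 1.0, 0.0], [1.0, 0.019, 0.001], [0.001, 0.0, -1.0]]
ft_force: [0.6, 1.3, 0.8]
gripper_width: 1.006
gripper_force: 0.0
```

Run:
```python
from plan import *
im,d=snap('wrist'); cv2.imwrite('pics/w2.png',cv2.resize(im,(800,600),interpolation=cv2.INTER_CUBIC)[:,:,::-1])
plan([((0.42,-0.361,0.003),1.2,5,1)])
```

```text
t 3.575 p [ 0.4228 -0.3601  0.1267] psi 1.13
[1, -0.0002, -0.0006, 0.0247, 0.0001, 0, -0.0002, 1, -0.0002, -0.0006, 0.0247, 0.0001, 0, -0.0002, 1, -0.0002, -0.0006, 0.0247, 0.0001, 0, -0.0002, 1, -0.0002, -0.0006, 0.0247, 0.0001, 0, -0.0002, 1, -0.0002, -0.0006, 0.0247, 0.0001, 0, -0.0002]
```

View pics/w2.png

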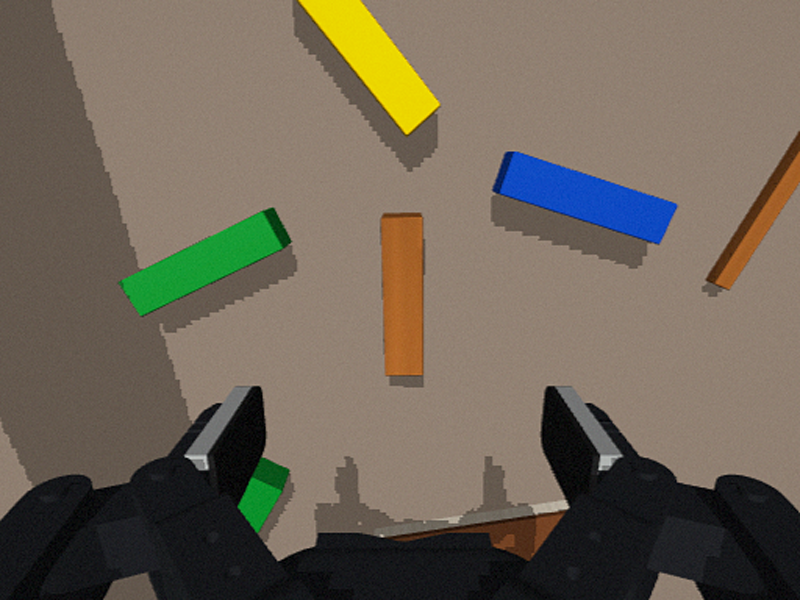

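The stick stands alone beneath the gripper. Its top-face corners are (382,217), (421,216), (423,375) and (386,376), and both finger sides are clear.

Run:
```python
from plan import *
from seg import rect,cloud
c=lambda L:[((u+.5)*.64-.5,(v+.5)*.64-.5) for u,v in L]
W=world('wrist',c([(382,217),(421,216),(423,375),(386,376)]),.022)
print((W*1000).round(1),W.mean(0)); a=(W[0]+W[1]-W[2]-W[3]); print(np.degrees(np.arctan2(a[1],a[0])))
P=world('wrist',[(u,v) for v in range(125,250) for u in range(230,285)]); print(rect(P,(P[:,2]>.015)&(P[:,2]<.03)))
# lower board via top cam
P,im=cloud('top'); m=(np.hypot(P[...,0]-.58,P[...,1]+.01)<.115)&(P[...,2]>.011)&(P[...,2]<.026)&(P[...,1]>-.09)
print('lower top',rect(P,m))
```

```text
[[ 410.6 -315.3   22. ]
 [ 430.6 -314.4   22. ]
 [ 434.5 -403.9   22. ]
 [ 413.5 -404.9   22. ]] [ 0.4222958  -0.35960713  0.022     ]
92.13915609636766
(array([ 421.8, -360.3,   90.2,   22. ,   91.9]), 2662, array([0.0197, 0.0208, 0.0219]))
lower top (array([5.797e+02, 4.000e-01, 1.928e+02, 5.060e+01, 7.940e+01]), 1148, array([0.014 , 0.0173, 0.0235]))
```

Emit:
servo_tool(increments=[1, 0, -0.001, 0.025, 0, 0, -0.015, 1, 0, 0, 0.025, 0, 0, 0, 1, 0, 0, 0.025, 0, 0, 0, 1, 0, 0, 0.025, 0, 0, 0, 1, 0, 0, 0.012, 0, 0, 0])

```text
t: 4.2
ee_pos: [0.4215, -0.3596, 0.0135]
tool_rot: [[-0.035, 0.999, -0.001], [0.999, 0.035, 0.001], [0.001, -0.001, -1.0]]
ft_force: [-0.3, 0.2, 0.5]
gripper_width: 1.001
gripper_force: 0.0
```

Emit:
servo_tool(increments=[1, 0, 0, 0.008, 0, 0, 0, 1, 0, 0, 0.003, 0, 0, 0, 1, 0, 0, 0, 0, 0, 0])

```text
t: 4.58
ee_pos: [0.4215, -0.3618, 0.0039]
tool_rot: [[-0.033, 0.999, 0.001], [0.999, 0.033, -0.001], [-0.001, 0.001, -1.0]]
ft_force: [-0.5, -0.2, 0.6]
gripper_width: 1.001
gripper_force: 0.0
```

Emit:
servo_tool(increments=[-1, 0, 0, 0, 0, 0, 0, -1, 0, 0, 0, 0, 0, 0, -1, 0, 0, 0, 0, 0, 0, -1, 0, 0, 0, 0, 0, 0, -1, 0, 0, 0, 0, 0, 0], force=40)

```text
t: 5.2
ee_pos: [0.4213, -0.3618, 0.0036]
tool_rot: [[-0.033, 0.999, 0.0], [0.999, 0.033, -0.001], [-0.001, 0.0, -1.0]]
ft_force: [0.1, -0.6, 2.0]
gripper_width: 0.249
gripper_force: 39.9
```

Run:
```python
from plan import *
plan([((0.43,-0.34,0.12),1.9,4,-1),((0.596,0.0664,0.09),79.7,11,-1)])
```

```text
t 5.2 p [ 0.4213 -0.3618  0.0036] psi 1.89
[-1, 0.0054, 0.0024, -0.0291, 0.0001, 0.0001, -0.0001, -1, 0.0054, 0.0024, -0.0291, 0.0001, 0.0001, -0.0001, -1, 0.0054, 0.0024, -0.0291, 0.0001, 0.0001, -0.0001, -1, 0.0054, 0.0024, -0.0291, 0.0001, 0.0001, -0.0001, -1, 0.0364, 0.0163, 0.0027, 0, 0, -0.1234]
[-1, 0.0341, 0.0207, 0.0027, 0, 0, -0.1234, -1, 0.0313, 0.0247, 0.0027, 0, 0, -0.1234, -1, 0.028, 0.0284, 0.0027, 0, 0, -0.1234, -1, 0.0243, 0.0316, 0.0027, 0, 0, -0.1234, -1, 0.0203, 0.0344, 0.0027, 0, 0, -0.1234]
[-1, 0.0159, 0.0366, 0.0027, 0, 0, -0.1234, -1, 0.0113, 0.0383, 0.0027, 0, 0, -0.1234, -1, 0.0065, 0.0394, 0.0027, 0, 0, -0.1234, -1, 0.0016, 0.0399, 0.0027, 0, 0, -0.1234, -1, -0.0034, 0.0398, 0.0027, 0, 0, -0.1234]
```

Emit:
servo_tool(increments=[-1, 0.005, 0.002, -0.029, 0, 0, 0, -1, 0.005, 0.002, -0.029, 0, 0, 0, -1, 0.005, 0.002, -0.029, 0, 0, 0, -1, 0.005, 0.002, -0.029, 0, 0, 0, -1, 0.036, 0.016, 0.003, 0, 0, -0.123])

```text
t: 5.82
ee_pos: [0.4447, -0.3074, 0.1197]
tool_rot: [[-0.155, 0.988, 0.005], [0.988, 0.155, -0.005], [-0.006, 0.004, -1.0]]
ft_force: [1.2, 0.2, -0.5]
gripper_width: 0.245
gripper_force: 39.6
```

Emit:
servo_tool(increments=[-1, 0.034, 0.021, 0.003, 0, 0, -0.123, -1, 0.031, 0.025, 0.003, 0, 0, -0.123, -1, 0.028, 0.028, 0.003, 0, 0, -0.123, -1, 0.024, 0.032, 0.003, 0, 0, -0.123, -1, 0.02, 0.034, 0.003, 0, 0, -0.123])

```text
t: 6.45
ee_pos: [0.5198, -0.1198, 0.101]
tool_rot: [[-0.7, 0.714, -0.0], [0.714, 0.7, 0.0], [0.0, -0.0, -1.0]]
ft_force: [0.2, 0.2, -0.1]
gripper_width: 0.247
gripper_force: 39.5
```

Emit:
servo_tool(increments=[-1, 0.016, 0.037, 0.003, 0, 0, -0.123, -1, 0.011, 0.038, 0.003, 0, 0, -0.123, -1, 0.006, 0.039, 0.003, 0, 0, -0.123, -1, 0.002, 0.04, 0.003, 0, 0, -0.123, -1, -0.003, 0.04, 0.003, 0, 0, -0.123])

```text
t: 7.08
ee_pos: [0.5956, 0.0646, 0.0858]
tool_rot: [[-0.984, 0.18, -0.001], [0.18, 0.984, -0.0], [0.001, -0.0, -1.0]]
ft_force: [-0.2, 0.4, -0.3]
gripper_width: 0.25
gripper_force: 39.5
```

Emit:
servo_tool(increments=[-1, 0, 0, 0, 0, 0, 0, -1, 0, 0, 0, 0, 0, 0])

```text
t: 7.32
ee_pos: [0.595, 0.0631, 0.0858]
tool_rot: [[-0.983, 0.184, -0.001], [0.184, 0.983, -0.0], [0.001, -0.001, -1.0]]
ft_force: [0.5, -0.1, -0.4]
gripper_width: 0.246
gripper_force: 39.5
```

Run:
```python
from plan import *
im,d=snap('wrist'); cv2.imwrite('pics/w3.png',cv2.resize(im,(800,600),interpolation=cv2.INTER_CUBIC)[:,:,::-1])
plan([((0.596,0.0664,0.03),79.7,3,-1)])
```

```text
t 7.375 p [0.5951 0.0626 0.086 ] psi 79.35
[-1, -0.0001, 0.0013, 0.0187, -0.0002, -0.0003, -0.0021, -1, -0.0001, 0.0013, 0.0187, -0.0002, -0.0003, -0.0021, -1, -0.0001, 0.0013, 0.0187, -0.0002, -0.0003, -0.0021]
```

View pics/w3.png

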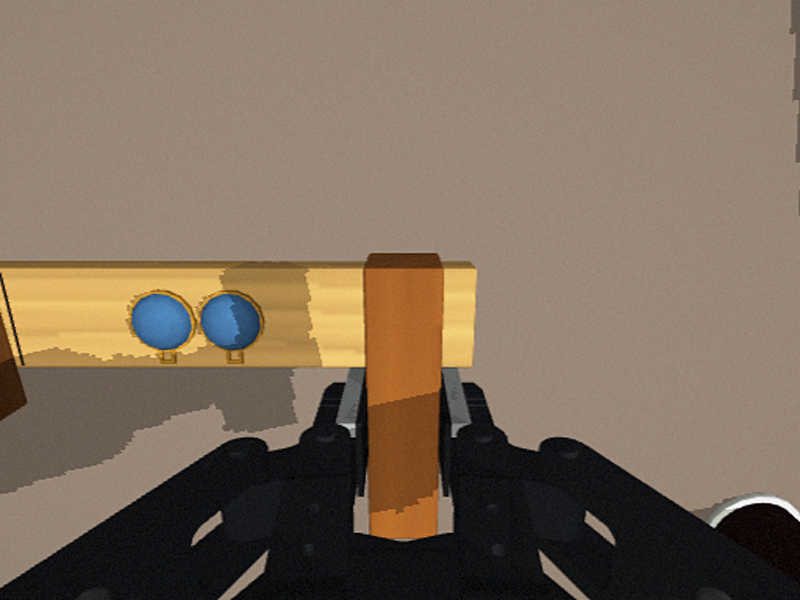

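The stick is held over the board and hides the lines. The board's end edge is at (475,268)-(473,366), its bottom edge runs level along y≈366, and the stick's far top edge is (365,267)-(442,267).

Run:
```python
from plan import *
c=lambda L:[((u+.5)*.64-.5,(v+.5)*.64-.5) for u,v in L]
f=np.load('wrist.npz'); tool=lambda W:((W-f['p'])@f['R']*1000).round(1)
print('board end, side edge pts (tool mm)\n',tool(world('wrist',c([(475,268),(473,366),(20,366),(450,366),(20,268),(450,268)]),.018)))
zt=f['p'][2]-.0036+.022
print('stick\n',tool(world('wrist',c([(365,267),(442,267),(368,400),(441,400)]),zt)))
print(world('wrist',c([(474,317)]),.018))
```

```text
board end, side edge pts (tool mm)
 [[  27.2   32.1   67.8]
 [ -21.    33.3   67.8]
 [ -21.1 -184.5   67.9]
 [ -21.    22.3   67.8]
 [  27.1 -173.1   67.9]
 [  27.2   20.8   67.8]]
stick
 [[ 47.3 -10.5 -18.3]
 [ 47.3  10.  -18.4]
 [  7.9 -10.5 -18.4]
 [  7.9  10.6 -18.4]]
[[0.59718652 0.09590868 0.018     ]]
```

Emit:
servo_tool(increments=[-1, 0.001, 0.003, 0.02, 0, 0, 0, -1, 0, 0, 0.02, 0, 0, 0, -1, 0, 0, 0.014, 0, 0, 0, -1, 0, 0, 0.004, 0, 0, 0, -1, 0, 0, 0, 0, 0, 0])

```text
t: 8.0
ee_pos: [0.595, 0.0664, 0.0279]
tool_rot: [[-0.983, 0.184, -0.001], [0.184, 0.983, 0.0], [0.001, -0.0, -1.0]]
ft_force: [0.7, -0.9, 0.5]
gripper_width: 0.251
gripper_force: 39.5
```

Emit:
servo_tool(increments=[-1, 0, 0, 0, 0, 0, 0])

```text
t: 8.12
ee_pos: [0.5959, 0.0664, 0.029]
tool_rot: [[-0.983, 0.184, 0.001], [0.184, 0.983, -0.0], [-0.001, 0.0, -1.0]]
ft_force: [0.2, 0.7, 0.4]
gripper_width: 0.246
gripper_force: 39.5
```

Emit:
servo_tool(increments=[-1, 0, 0, 0.003, 0, 0, 0, -1, 0, 0, 0.002, 0, 0, 0, -1, 0, 0, 0, 0, 0, 0])

```text
t: 8.5
ee_pos: [0.595, 0.0664, 0.0231]
tool_rot: [[-0.983, 0.184, -0.0], [0.184, 0.983, -0.0], [0.0, -0.0, -1.0]]
ft_force: [0.5, -0.5, -0.4]
gripper_width: 0.248
gripper_force: 39.5
```

Emit:
servo_tool(increments=[-1, 0, 0, 0.001, 0, 0, 0, -1, 0, 0, 0, 0, 0, 0])

```text
t: 8.75
ee_pos: [0.5951, 0.0664, 0.0222]
tool_rot: [[-0.983, 0.184, -0.0], [0.184, 0.983, -0.0], [0.0, -0.0, -1.0]]
ft_force: [-0.0, 0.8, -0.2]
gripper_width: 0.247
gripper_force: 39.5
```

Emit:
servo_tool(increments=[-1, 0, 0, 0.001, 0, 0, 0, -1, 0, 0, 0, 0, 0, 0])

```text
t: 9.0
ee_pos: [0.5953, 0.0664, 0.0216]
tool_rot: [[-0.983, 0.184, 0.0], [0.184, 0.983, -0.0], [-0.0, 0.0, -1.0]]
ft_force: [-0.9, 0.6, 3.4]
gripper_width: 0.244
gripper_force: 39.9
```

Emit:
servo_tool(increments=[-0.3, 0, 0, 0, 0, 0, 0, -0.3, 0, 0, 0, 0, 0, 0, 0, 0, 0, 0, 0, 0, 0, 0, 0, 0, -0.02, 0, 0, 0, 1, 0, 0, -0.04, 0, 0, 0])

```text
t: 9.62
ee_pos: [0.5937, 0.0664, 0.0811]
tool_rot: [[-0.983, 0.184, -0.004], [0.184, 0.983, 0.0], [0.004, -0.001, -1.0]]
ft_force: [1.5, -0.2, 0.3]
gripper_width: 0.698
gripper_force: 0.0
```

Emit:
servo_tool(increments=[1, -0.02, 0, -0.05, 0, 0, 0, 1, -0.03, 0, -0.04, 0, 0, 0, 1, -0.03, 0, -0.03, 0, 0, 0, 1, -0.02, 0, 0, 0, 0, 0, 1, 0, 0, 0, 0, 0, 0])

```text
t: 10.25
ee_pos: [0.6945, 0.0476, 0.203]
tool_rot: [[-0.983, 0.184, 0.002], [0.184, 0.983, -0.0], [-0.002, 0.0, -1.0]]
ft_force: [0.5, 0.1, 0.4]
gripper_width: 1.001
gripper_force: 0.0
```

Run:
```python
from plan import *
im,d=snap('wrist'); cv2.imwrite('pics/w4.png',cv2.resize(im,(800,600),interpolation=cv2.INTER_CUBIC)[:,:,::-1])
plan([((0.492,0.287,0.15),95.5,6,1)])
```

```text
t 10.3 p [0.6933 0.0479 0.202 ] psi 79.4
[1, 0.0403, 0.033, 0.0087, 0, 0, -0.0468, 1, 0.0387, 0.0348, 0.0087, 0, 0, -0.0468, 1, 0.0371, 0.0366, 0.0087, 0, 0, -0.0468, 1, 0.0353, 0.0383, 0.0087, 0, 0, -0.0468, 1, 0.0335, 0.0399, 0.0087, 0, 0, -0.0468]
[1, 0.0316, 0.0414, 0.0087, 0, 0, -0.0468]
```

View pics/w4.png

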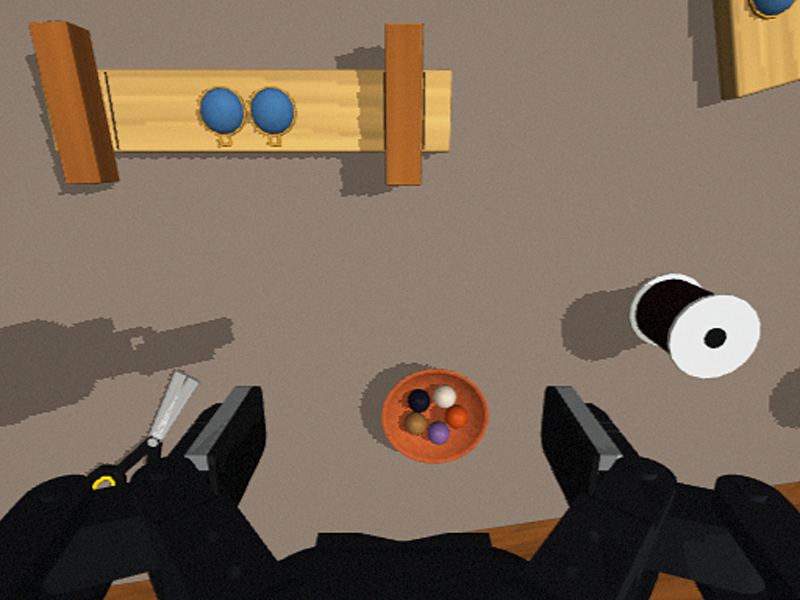

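The stick sits between its two lines, which show on either side at x≈385 and x≈424, and it is parallel to the other stick. Next I refine the lower board's axis and hover over the upper board.

Run:
```python
from plan import *
from seg import rect
c=lambda L:[((u+.5)*.64-.5,(v+.5)*.64-.5) for u,v in L]
W=world('wrist',c([(130,70),(360,70),(130,152),(360,152),(452,70),(450,152)]),.018)
print((W*1000).round(1)); ang=lambda a,b:np.degrees(np.arctan2(*(b-a)[1::-1])).round(2)
print(ang(W[0],W[1]),ang(W[2],W[3])); u=np.array([np.cos(np.radians(-100.5)),np.sin(np.radians(-100.5))])
e=(W[4]+W[5])[:2]/2; print('end',e,'bare',e+.03*u,'mid',e+.13*u)
P=world('wrist',[(u,v) for v in range(5,130) for u in range(10,295)])
m=(P[:,2]>.012)&(P[:,2]<.024); print(rect(P,m))
m=(P[:,2]>.035)&(P[:,2]<.046)
print('placed',rect(P,m&(P[:,1]<-.05))); print('loose',rect(P,m&(P[:,1]>0)))
```

```text
[[ 538.9  -96.9   18. ]
 [ 565.3   44.2   18. ]
 [ 585.4 -114.1   18. ]
 [ 613.    33.9   18. ]
 [ 575.9  100.7   18. ]
 [ 623.9   91.9   18. ]]
79.41 79.41
end [0.59986452 0.0962908 ] bare [0.59439745 0.06679315] mid [ 0.5761739  -0.03153234]
(array([573.1, -31.3, 260.3,  88.5,  79.8]), 10288, array([0.0154, 0.0169, 0.0215]))
placed (array([ 555.5, -131.3,   90.1,   23.9,  171.5]), 2649, array([0.0367, 0.0387, 0.04  ]))
loose (array([593.6,  66.2,  89.5,  22. , 169.3]), 2434, array([0.0376, 0.0388, 0.0401]))
```

Emit:
servo_tool(increments=[1, 0.04, 0.033, 0.004, 0, 0, -0.047, 1, 0.039, 0.035, 0.004, 0, 0, -0.047, 1, 0.037, 0.037, 0.004, 0, 0, -0.047, 1, 0.035, 0.038, 0.004, 0, 0, -0.047, 1, 0.034, 0.04, 0.004, 0, 0, -0.047])

```text
t: 10.92
ee_pos: [0.5228, 0.2484, 0.181]
tool_rot: [[-0.999, -0.052, -0.001], [-0.052, 0.999, -0.0], [0.001, -0.0, -1.0]]
ft_force: [0.0, 1.6, 0.1]
gripper_width: 0.996
gripper_force: 0.0
```

Emit:
servo_tool(increments=[1, 0.032, 0.041, 0.004, 0, 0, -0.047, 1, 0, 0, 0, 0, 0, 0, 1, 0, 0, 0, 0, 0, 0])

```text
t: 11.3
ee_pos: [0.4908, 0.2866, 0.1774]
tool_rot: [[-0.995, -0.098, -0.0], [-0.098, 0.995, -0.0], [0.0, -0.0, -1.0]]
ft_force: [-0.1, -0.1, -0.6]
gripper_width: 0.996
gripper_force: 0.0
```

Run:
```python
from plan import *
im,d=snap('wrist'); cv2.imwrite('pics/w5.png',cv2.resize(im,(800,600),interpolation=cv2.INTER_CUBIC)[:,:,::-1])
plan([((0.492,0.287,0.003),95.5,5,1)])
```

```text
t 11.35 p [0.4914 0.2862 0.1775] psi 95.54
[1, -0.0001, 0.0002, 0.0349, -0.0001, 0, 0.0001, 1, -0.0001, 0.0002, 0.0349, -0.0001, 0, 0.0001, 1, -0.0001, 0.0002, 0.0349, -0.0001, 0, 0.0001, 1, -0.0001, 0.0002, 0.0349, -0.0001, 0, 0.0001, 1, -0.0001, 0.0002, 0.0349, -0.0001, 0, 0.0001]
```

View pics/w5.png

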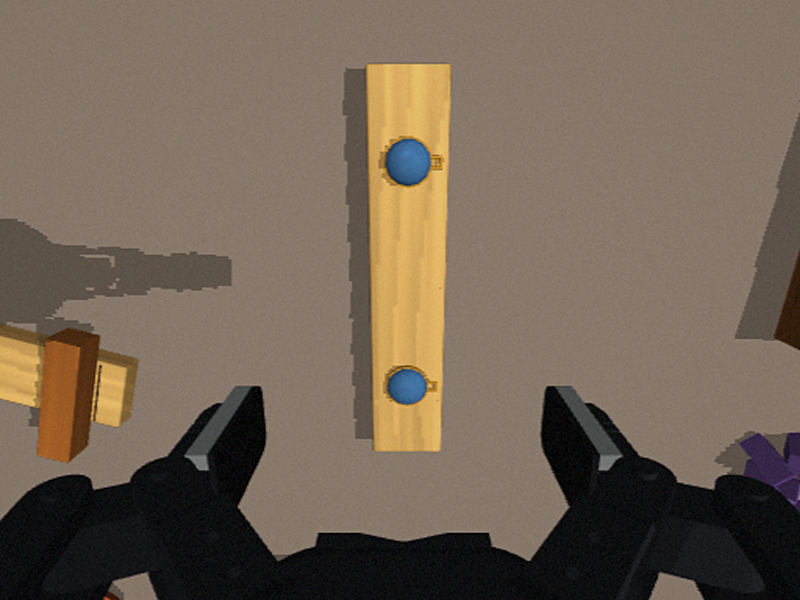

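The upper board is under the gripper, with top corners at (367,65), (450,65), (440,451) and (374,451). The fingers clear it on both sides.

Run:
```python
from plan import *
from seg import rect
c=lambda L:[((u+.5)*.64-.5,(v+.5)*.64-.5) for u,v in L]
W=world('wrist',c([(367,65),(450,65),(440,451),(374,451)]),.018)
print((W*1000).round(1),W.mean(0)); a=W[0]+W[1]-W[2]-W[3]; print(np.degrees(np.arctan2(a[1],a[0])), np.linalg.norm(a)/2)
P=world('wrist',[(u,v) for v in range(30,300) for u in range(215,300)])
m=(P[:,2]>.013)&(P[:,2]<.034); print(rect(P,m))
p=W.mean(0); plan([((p[0],p[1],.003),95.5,5,1)])
```

```text
[[368.  253.4  18. ]
 [363.3 300.8  18. ]
 [618.8 326.2  18. ]
 [623.6 278.   18. ]] [0.49342507 0.28958048 0.018     ]
-174.41889121380947 0.2567421311377736
(array([493.7, 289. , 259. ,  50.1,   5.5]), 12137, array([0.0157, 0.017 , 0.0242]))
t 11.35 p [0.4914 0.2862 0.1775] psi 95.54
[1, -0.0005, 0.0007, 0.0349, -0.0001, 0, 0.0001, 1, -0.0005, 0.0006, 0.0349, -0.0001, 0, 0.0001, 1, -0.0005, 0.0006, 0.0349, -0.0001, 0, 0.0001, 1, -0.0005, 0.0006, 0.0349, -0.0001, 0, 0.0001, 1, -0.0005, 0.0006, 0.0349, -0.0001, 0, 0.0001]
```

Emit:
servo_tool(increments=[1, -0.002, 0.003, 0.04, 0, 0, 0, 1, 0, 0, 0.04, 0, 0, 0, 1, 0, 0, 0.04, 0, 0, 0, 1, 0, 0, 0.03, 0, 0, 0, 1, 0, 0, 0.015, 0, 0, 0])

```text
t: 11.98
ee_pos: [0.4927, 0.2883, 0.0103]
tool_rot: [[-0.995, -0.095, -0.003], [-0.095, 0.995, -0.001], [0.003, -0.001, -1.0]]
ft_force: [-0.1, -0.2, 0.2]
gripper_width: 1.003
gripper_force: 0.0
```

Emit:
servo_tool(increments=[1, 0, 0, 0.006, 0, 0, 0, 1, 0, 0, 0.003, 0, 0, 0, 1, 0, 0, 0, 0, 0, 0])

```text
t: 12.35
ee_pos: [0.4939, 0.2902, 0.0043]
tool_rot: [[-0.995, -0.097, 0.001], [-0.097, 0.995, 0.001], [-0.002, 0.0, -1.0]]
ft_force: [0.2, 0.2, 0.2]
gripper_width: 1.001
gripper_force: 0.0
```

Emit:
servo_tool(increments=[-1, 0, 0, 0, 0, 0, 0, -1, 0, 0, 0, 0, 0, 0, -1, 0, 0, 0, 0, 0, 0, -1, 0, 0, 0, 0, 0, 0], force=50)

```text
t: 12.85
ee_pos: [0.4937, 0.2904, 0.0042]
tool_rot: [[-0.995, -0.097, 0.001], [-0.097, 0.995, 0.001], [-0.001, 0.0, -1.0]]
ft_force: [-1.3, 0.7, 6.2]
gripper_width: 0.572
gripper_force: 52.6
```

Run:
```python
from plan import *
plan([((0.5,0.27,0.15),95.55,5,-1),((0.5763,-0.0315,0.15),-10.5,14,-1)])
```

```text
t 12.85 p [0.4937 0.2904 0.0042] psi 95.58
[-1, -0.0009, -0.0042, -0.0292, 0.0001, 0.0003, 0.0001, -1, -0.0009, -0.0042, -0.0292, 0.0001, 0.0003, 0.0001, -1, -0.0009, -0.0042, -0.0292, 0.0001, 0.0003, 0.0001, -1, -0.0009, -0.0042, -0.0292, 0.0001, 0.0003, 0.0001, -1, -0.0009, -0.0042, -0.0292, 0.0001, 0.0003, 0.0001]
[-1, -0.0033, -0.022, 0, 0, 0, 0.1322, -1, -0.0062, -0.0213, 0, 0, 0, 0.1322, -1, -0.009, -0.0203, 0, 0, 0, 0.1322, -1, -0.0116, -0.019, 0, 0, 0, 0.1322, -1, -0.014, -0.0173, 0, 0, 0, 0.1322]
[-1, -0.0161, -0.0153, 0, 0, 0, 0.1322, -1, -0.018, -0.013, 0, 0, 0, 0.1322, -1, -0.0195, -0.0105, 0, 0, 0, 0.1322, -1, -0.0208, -0.0079, 0, 0, 0, 0.1322, -1, -0.0216, -0.0051, 0, 0, 0, 0.1322]
[-1, -0.0221, -0.0022, 0, 0, 0, 0.1322, -1, -0.0222, 0.0008, 0, 0, 0, 0.1322, -1, -0.0219, 0.0037, 0, 0, 0, 0.1322, -1, -0.0212, 0.0065, 0, 0, 0, 0.1322]
```

Emit:
servo_tool(increments=[-1, 0, 0, -0.01, 0, 0, 0, -1, 0, -0.005, -0.03, 0, 0, 0, -1, -0.001, -0.005, -0.036, 0, 0, 0, -1, -0.002, -0.005, -0.036, 0, 0, 0, -1, -0.002, -0.006, -0.034, 0, 0, 0])

```text
t: 13.48
ee_pos: [0.4997, 0.2692, 0.1504]
tool_rot: [[-0.995, -0.097, -0.001], [-0.097, 0.995, -0.0], [0.001, -0.0, -1.0]]
ft_force: [-0.7, -0.5, -1.2]
gripper_width: 0.571
gripper_force: 52.4
```

Emit:
servo_tool(increments=[-1, -0.003, -0.022, 0, 0, 0, 0.132, -1, -0.006, -0.021, 0, 0, 0, 0.132, -1, -0.009, -0.02, 0, 0, 0, 0.132, -1, -0.012, -0.019, 0, 0, 0, 0.132, -1, -0.014, -0.017, 0, 0, 0, 0.132])

```text
t: 14.1
ee_pos: [0.5271, 0.1617, 0.1491]
tool_rot: [[-0.843, 0.537, -0.001], [0.537, 0.843, -0.0], [0.001, -0.001, -1.0]]
ft_force: [0.3, 0.1, -1.9]
gripper_width: 0.572
gripper_force: 52.4
```

Emit:
servo_tool(increments=[-1, -0.016, -0.015, 0, 0, 0, 0.132, -1, -0.018, -0.013, 0, 0, 0, 0.132, -1, -0.02, -0.01, 0, 0, 0, 0.132, -1, -0.021, -0.008, 0, 0, 0, 0.132, -1, -0.022, -0.005, 0, 0, 0, 0.132])

```text
t: 14.72
ee_pos: [0.5555, 0.054, 0.149]
tool_rot: [[-0.337, 0.942, -0.001], [0.942, 0.337, 0.0], [0.0, -0.001, -1.0]]
ft_force: [-0.3, -0.1, -2.3]
gripper_width: 0.569
gripper_force: 52.4
```

Emit:
servo_tool(increments=[-1, -0.022, -0.002, 0, 0, 0, 0.132, -1, -0.022, 0.001, 0, 0, 0, 0.132, -1, -0.022, 0.004, 0, 0, 0, 0.132, -1, -0.021, 0.006, 0, 0, 0, 0.132, -1, 0, 0, 0, 0, 0, 0])

```text
t: 15.35
ee_pos: [0.5779, -0.032, 0.149]
tool_rot: [[0.181, 0.983, -0.001], [0.983, -0.181, -0.0], [-0.0, -0.001, -1.0]]
ft_force: [0.0, 0.4, -2.4]
gripper_width: 0.567
gripper_force: 52.4
```

Emit:
servo_tool(increments=[-1, 0, 0, 0, 0, 0, 0])

```text
t: 15.48
ee_pos: [0.5776, -0.0303, 0.149]
tool_rot: [[0.178, 0.984, -0.001], [0.984, -0.178, 0.001], [0.0, -0.001, -1.0]]
ft_force: [0.4, -0.7, -1.9]
gripper_width: 0.566
gripper_force: 52.4
```

Run:
```python
from plan import *
im,d=snap('wrist'); cv2.imwrite('pics/w6.png',cv2.resize(im,(800,600),interpolation=cv2.INTER_CUBIC)[:,:,::-1])
plan([((0.5763,-0.0315,0.06),-10.5,5,-1)])
print(env.read_state()['wrist_torque'])
```

```text
t 15.525 p [ 0.5777 -0.0301  0.1491] psi -10.21
[-1, -0.0003, -0.0002, 0.0178, -0.0002, -0.0001, 0.001, -1, -0.0003, -0.0002, 0.0178, -0.0002, -0.0001, 0.001, -1, -0.0003, -0.0002, 0.0178, -0.0002, -0.0001, 0.001, -1, -0.0003, -0.0002, 0.0178, -0.0002, -0.0001, 0.001, -1, -0.0003, -0.0002, 0.0178, -0.0002, -0.0001, 0.001]
[ 0.01327879 -0.01979967 -0.03838754]
```

View pics/w6.png

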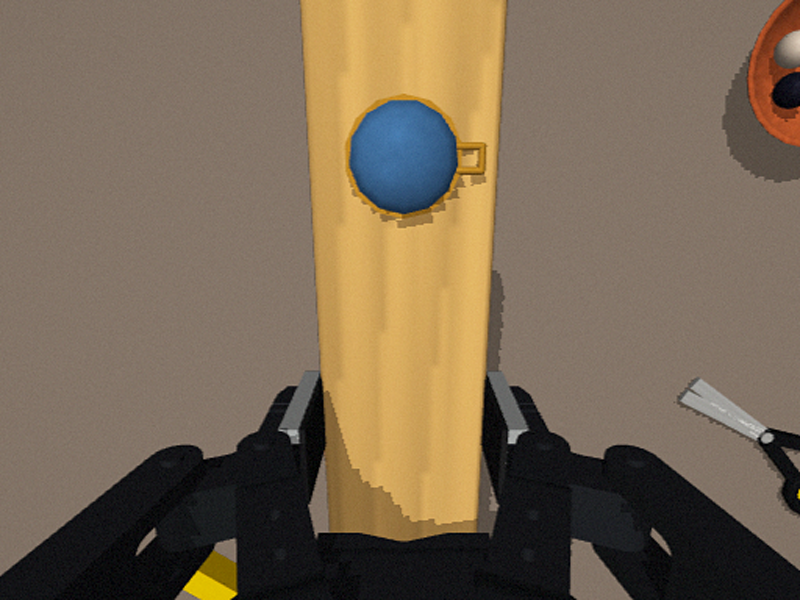

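The upper board is held straight, with a pendant at (404,155) and nothing beneath it out of place. I check the grip offset and tilt from depth.

Run:
```python
from plan import *
f=np.load('wrist.npz'); c=lambda u,v:((u+.5)*.64-.5,(v+.5)*.64-.5)
W=world('wrist',[c(404,155)],f['p'][2]-.0042+.018+.005); print('pendant tool',((W-f['p'])@f['R']*1000).round(1))
P=world('wrist',[(u,v) for v in range(5,230) for u in range(212,306) if not(215<u<315 and 50<v<150)])
P=P[abs(P[:,2]-f['p'][2]-.0138)<.006]; T=(P-f['p'])@f['R']*1000
A=np.c_[T[:,:2],np.ones(len(T))]; k=np.linalg.lstsq(A,T[:,2],rcond=None)[0]; print('plane z=ax+by+c tool',k, len(T))
```

```text
pendant tool [[ 75.1   0.  -18.8]]
plane z=ax+by+c tool [-1.33765308e-03 -4.01323854e-04 -1.26259196e+01] 12191
```

Emit:
servo_tool(increments=[-1, -0.0015, -0.001, 0.025, 0, 0, 0.005, -1, 0, 0, 0.03, 0, 0, 0, -1, 0, 0, 0.025, 0, 0, 0, -1, 0, 0, 0.012, 0, 0, 0, -1, 0, 0, 0.004, 0, 0, 0])

```text
t: 16.15
ee_pos: [0.5765, -0.0315, 0.0528]
tool_rot: [[0.183, 0.983, -0.001], [0.983, -0.183, 0.0], [0.0, -0.001, -1.0]]
ft_force: [-0.5, 0.4, -1.4]
gripper_width: 0.57
gripper_force: 52.3
```

Emit:
servo_tool(increments=[-1, 0, 0, 0, 0, 0, 0, -1, 0, 0, 0, 0, 0, 0])

```text
t: 16.4
ee_pos: [0.5778, -0.0322, 0.0545]
tool_rot: [[0.184, 0.983, 0.002], [0.983, -0.184, -0.0], [0.0, 0.002, -1.0]]
ft_force: [0.5, 0.0, -2.6]
gripper_width: 0.568
gripper_force: 52.3
```

Run:
```python
from plan import *
plan([((0.5763,-0.0315,0.0442),-10.5,1,-1)])
im,d=snap('side'); cv2.imwrite('pics/s2.png',cv2.resize(im[120:240,210:350],(700,600),interpolation=cv2.INTER_CUBIC)[:,:,::-1])
```

```text
t 16.4 p [ 0.5778 -0.0322  0.0545] psi -10.59
[-1, 0.0004, -0.0016, 0.0103, 0.002, 0, -0.0015]
```

View pics/s2.png

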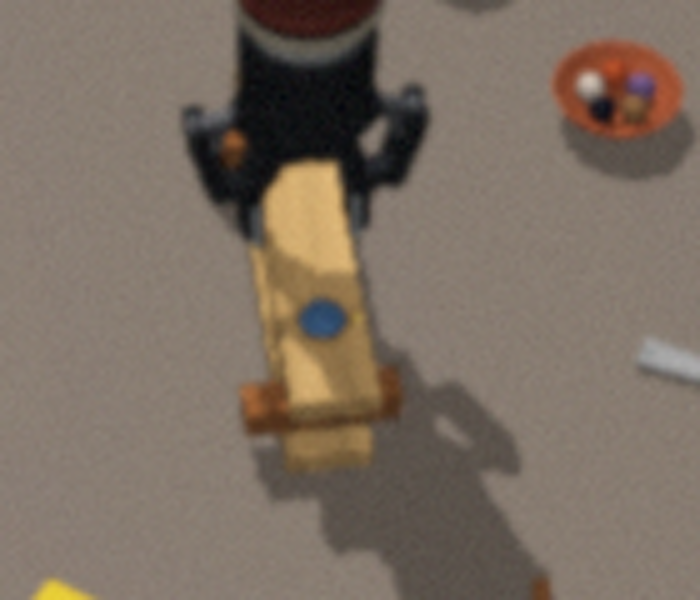

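The side view shows the board in line over the lower board and across the stick, about 1 cm above it. I lower it gently.

Emit:
servo_tool(increments=[-1, 0, -0.001, 0.004, 0, 0, 0, -1, 0, 0, 0.003, 0, 0, 0, -1, 0, 0, 0, 0, 0, 0, -1, 0, 0, 0, 0, 0, 0])

```text
t: 16.95
ee_pos: [0.5759, -0.0319, 0.0462]
tool_rot: [[0.184, 0.983, -0.0], [0.983, -0.184, 0.0], [0.0, -0.0, -1.0]]
ft_force: [0.1, -0.2, -1.4]
gripper_width: 0.567
gripper_force: 52.4
```

Emit:
servo_tool(increments=[-1, 0, 0, 0.001, 0, 0, 0, -1, 0, 0, 0, 0, 0, 0])

```text
t: 17.2
ee_pos: [0.5759, -0.0319, 0.0453]
tool_rot: [[0.184, 0.983, -0.0], [0.983, -0.184, -0.0], [-0.0, -0.0, -1.0]]
ft_force: [0.4, -0.1, -3.8]
gripper_width: 0.568
gripper_force: 52.4
```

Emit:
servo_tool(increments=[-1, 0, 0, 0.001, 0, 0, 0, -1, 0, 0, 0, 0, 0, 0])

```text
t: 17.45
ee_pos: [0.576, -0.0319, 0.0443]
tool_rot: [[0.184, 0.983, 0.0], [0.983, -0.184, -0.0], [0.0, 0.0, -1.0]]
ft_force: [0.7, -0.1, -1.8]
gripper_width: 0.569
gripper_force: 52.4
```

Emit:
servo_tool(increments=[-1, 0, 0, 0.0005, 0, 0, 0, -1, 0, 0, 0, 0, 0, 0])

```text
t: 17.7
ee_pos: [0.576, -0.0319, 0.0442]
tool_rot: [[0.184, 0.983, -0.0], [0.983, -0.184, -0.0], [-0.0, -0.0, -1.0]]
ft_force: [-1.5, 1.3, 2.6]
gripper_width: 0.567
gripper_force: 52.8
```

Emit:
servo_tool(increments=[0.35, 0, 0, 0, 0, 0, 0, 0.35, 0, 0, 0, 0, 0, 0, 0.9, 0, 0, 0, 0, 0, 0, 1, 0, 0, 0, 0, 0, 0])

```text
t: 18.2
ee_pos: [0.576, -0.0319, 0.0438]
tool_rot: [[0.184, 0.983, 0.0], [0.983, -0.184, -0.0], [-0.0, 0.0, -1.0]]
ft_force: [-0.6, 1.1, 0.1]
gripper_width: 0.997
gripper_force: 0.0
```

Emit:
servo_tool(increments=[1, 0, 0, -0.015, 0, 0, 0, 1, 0, 0, -0.03, 0, 0, 0, 1, 0, 0, -0.04, 0, 0, 0, 1, 0, 0, -0.05, 0, 0, 0, 1, 0, 0, -0.05, 0, 0, 0])

```text
t: 18.82
ee_pos: [0.5758, -0.0318, 0.2315]
tool_rot: [[0.184, 0.983, 0.001], [0.983, -0.184, -0.0], [-0.0, 0.001, -1.0]]
ft_force: [1.2, -0.2, -0.2]
gripper_width: 0.999
gripper_force: 0.0
```

Emit:
servo_tool(increments=[1, 0, -0.04, 0, 0, 0, 0, 1, 0, -0.04, 0, 0, 0, 0, 1, 0, 0, 0, 0, 0, 0, 1, 0, 0, 0, 0, 0, 0])

```text
t: 19.32
ee_pos: [0.4982, -0.0174, 0.2301]
tool_rot: [[0.184, 0.983, 0.003], [0.983, -0.184, -0.001], [-0.0, 0.003, -1.0]]
ft_force: [1.1, -0.5, 1.2]
gripper_width: 1.001
gripper_force: 0.0
```

Run:
```python
from plan import *
from seg import rect
im,d=snap('wrist'); cv2.imwrite('pics/w7.png',cv2.resize(im,(800,600),interpolation=cv2.INTER_CUBIC)[:,:,::-1])
P=world('wrist',[(u,v) for v in range(0,300) for u in range(100,420)])
for n,lo,hi in(('upper',.05,.063),('sticks',.033,.045),('lower',.01,.024)):
    m=(P[:,2]>lo)&(P[:,2]<hi)&(np.hypot(P[:,0]-.576,P[:,1]+.0315)<.17); print(n,rect(P,m))
m=(P[:,2]>.05)&(P[:,2]<.063)&(abs(P[:,0]-.576)<.1); A=np.c_[P[m][:,:2],np.ones(m.sum())]; print(np.linalg.lstsq(A,P[m][:,2],rcond=None)[0])
print(env.read_state()['t'])
```

```text
upper (array([575.5, -32. , 258. ,  50.7,  79.4]), 10747, array([0.0554, 0.0569, 0.0588]))
sticks (array([574.2, -32. , 255.1,  90. ,  79.2]), 1326, array([0.0374, 0.0389, 0.0429]))
lower (array([547.6, -27.8, 249.3,  86.2,  95.6]), 872, array([0.0119, 0.0165, 0.02  ]))
[ 0.0098598  -0.00160054  0.05121715]
19.375
```

View pics/w7.png

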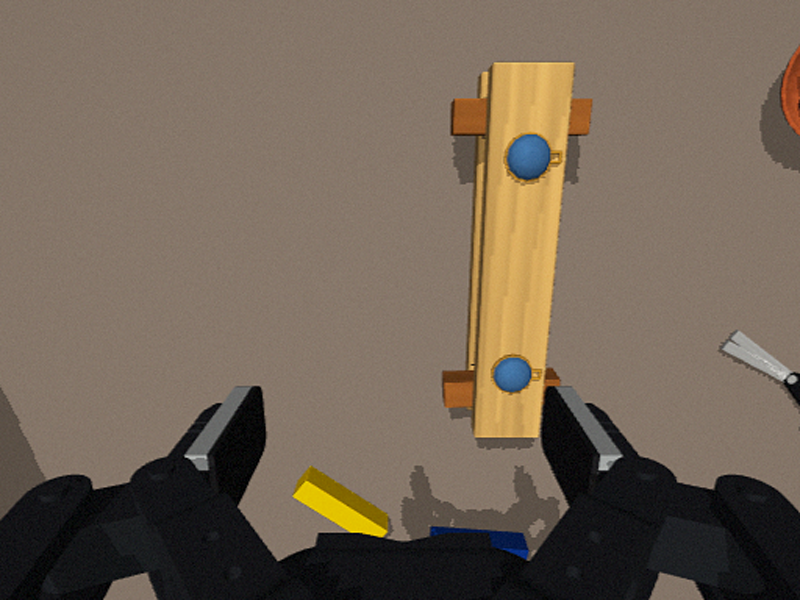

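The upper board lies level on both sticks. Its top is at about 57 mm, its centre is at (0.5755, -0.032) against the target (0.576, -0.0315), and its axis is at 79.4° against 79.5°.

```bash
python3 -c "
from rig import env
print(env.finish_job())"
```

```text
the job is handed in; nothing more can be done
None
```

The thick stick lies between the pencil lines, and the upper board rests level on both sticks within about 1 mm and 0.1° of its target, pendants up; the job was handed in at 19.4 s.

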